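# Fetch the rearmost carving pattern from a crowded hook

### The job

I need the red rosette pattern board that hangs at the back of the crowded hook. First move the two pale boards in front of it to the empty hook, hanging each by its hole, then take the red board off and stand it upright, foot down and fully home, in the middle of the groove of the copy stand. Don't drop any board and leave the mallet and the finial alone.

Things in the scene. Friction and masses are not known exactly. Their poses are not given: they have to be found in the camera images.
- loaded_hook: Wooden stand fixed to the bench. Origin: foot of its 18 x 22 mm post (212 mm tall), on the bench. A level steel peg 12 mm thick runs from the post along the stand's own -x, axis 205 mm above the bench. Three boards hang on it, square to it, centres about 30 (red), 78 and 126 mm out from the origin: 36 mm free between neighbours.
- loaded_hook_tip (a point): Upturned end of the loaded peg, its axis. The last 12 mm turn up: the end stands 161 mm out from the stand's origin (the metal ends at 167 mm), 215 mm above the bench (metal to 221 mm, 10 mm above the level part's top).
- spare_hook: Wooden stand fixed to the bench. Origin: foot of its 18 x 22 mm post (212 mm tall), on the bench. A level steel peg 12 mm thick runs from the post along the stand's own -x, axis 205 mm above the bench. Same as the loaded one, but empty. A board hung here has its foot 84 mm above the bench; two fit well with centres 40 and 100 mm out from the origin.
- spare_hook_tip (a point): Upturned end of the spare peg, same as the loaded one's.
- copy_stand: Pale wooden stand with a black base, fixed to the bench, 85 mm (its x) by 130 mm (its y) by about 52 mm tall, with an open-ended groove along its y through its middle, 17 mm wide, floor 12 mm and straight walls up to 40 mm above the bench, above which its mouth flares to about 32 mm wide at the top. Origin at the centre of its underside, on the bench.
- rosette_board_grip (a point): Red board with a pale rosette, 12 mm thick (its x), 90 mm wide (its y), 168 mm tall (its z, up), about 0.12 kg. This point: middle of the solid grip bar at the top (64 mm wide, 40 mm tall), 153 mm above the foot. Hanging, it is 237 mm above the bench and the peg's top 26 mm below it: keep fingertips above that. All three boards have this shape.
- rosette_board_foot (a point): Middle of the red board's bottom edge, same axes. Above the foot: panel 0 to 80 mm, 90 mm wide; hang hole 36 mm wide from 80 mm to a gable roof (118 mm at the sides, 128 mm at its ridge); grip bar 128 to 168 mm. Lifted about 22 mm, the hole clears the peg and its upturned end all round.
- leaf_board_grip (a point): Pale wooden board with a dark leaf, one of the two in front. Same shape; this point in the middle of its grip bar, 153 mm above its foot.
- wave_board_grip (a point): Pale wooden board with a blue zigzag, one of the two in front. Same shape; this point in the middle of its grip bar, 153 mm above its foot.
- mallet: Wooden carver's mallet standing on its head, 76 mm across and 222 mm tall, to be left alone. Origin under its centre.
- finial: Small turned wooden finial 72 mm across and 86 mm tall, to be left alone. Origin under its centre.

How it is judged:
On the way, in this order (a step that is already met when the one before it is completed fails the run):
1. both pale boards hang on the spare hook (x of leaf_board_grip in the frame of spare_hook between -0.158 and -0.005 m and y of leaf_board_grip in the frame of spare_hook between -0.025 and 0.025 m and height (world z) of leaf_board_grip between 0.222 and 0.244 m and angle between each of leaf_board_grip, wave_board_grip's own z axis and vertical below 0.3 rad and contact force between each of leaf_board, wave_board and the fingers below 0.1 N and x of wave_board_grip in the frame of spare_hook between -0.158 and -0.005 m and y of wave_board_grip in the frame of spare_hook between -0.025 and 0.025 m and height (world z) of wave_board_grip between 0.222 and 0.244 m), for 0.2 s.
2. the red board stands in the copy stand's groove (x of rosette_board_foot in the frame of copy_stand between -0.01 and 0.01 m and y of rosette_board_foot in the frame of copy_stand between -0.03 and 0.03 m and z of rosette_board_foot in the frame of copy_stand below 0.018 m and angle between rosette_board_grip's own z axis and vertical below 0.2 rad and angle between the y axis of rosette_board_grip and the y axis of copy_stand, either way round below 0.15 rad), for 0.2 s.
At the end, for the whole second after the job is handed in: Pale boards hang on the spare peg (5-158 mm out, 25 mm sideways, height within 11 mm, 0.3 rad of upright). Red board in the groove: foot within 6 mm of its floor, 10 mm across, 30 mm along; within 0.2 rad of upright and 0.15 rad of the groove. All released, at rest (all of step 2 and x of leaf_board_grip in the frame of spare_hook between -0.158 and -0.005 m and y of leaf_board_grip in the frame of spare_hook between -0.025 and 0.025 m and height (world z) of leaf_board_grip between 0.222 and 0.244 m and angle between each of leaf_board_grip, wave_board_grip's own z axis and vertical below 0.3 rad and linear speed of each of leaf_board, wave_board, rosette_board below 0.03 m/s and x of wave_board_grip in the frame of spare_hook between -0.158 and -0.005 m and y of wave_board_grip in the frame of spare_hook between -0.025 and 0.025 m and height (world z) of wave_board_grip between 0.222 and 0.244 m); the robot touches nothing.
It fails at once if a board is dropped (height (world z) of any of leaf_board_grip, wave_board_grip, rosette_board_grip below 0.13 m).
It fails at once if the mallet or the finial is displaced by more than 20 mm or tipped (distance of any of mallet, finial from where it was at the start of the episode above 0.02 m or angle between any of mallet, finial's own z axis and vertical above 0.3 rad).
It also fails if it takes over 67 s, if anything falls off the work surface, if the arm or the gripper's body presses on something with over 40 N, if the wrist force passes 120 N, or if a joint passes its speed limit or range.

### The arm

A 6-joint arm with a two-finger parallel gripper is mounted at the origin on the work surface. World frame = base frame: x ahead of the robot, y to its left, z up, the work surface at z = 0. Lengths are in m, angles in rad, forces in N, time in s.
With the tool pointing down it reaches from about 0.4 to 0.825 m from the base axis. Payload 7 kg.
Tool frame: the origin (TCP) lies on the centre line of the jaws, within the pads' length; the fingertips stand arm.tip_reach ahead of it and the grasp point (between the pads) lies 5 mm behind it (arm.tip_reach is the distance from the TCP to the fingertips, in m); z points along the fingers, y is the line along which they close (so a half turn about z gives the same grasp; the last joint's range is limited). The gripper opens to 88 mm and grips with 3 to 60 N. Pads are 19 mm wide; open, the fingers measure 130 mm over their backs; the gripper's body (78 mm by 193 mm) begins 47 mm behind the grasp point.
Start: joints at [-1.045, 0.359, 0.012, 0, -1.224, -0.288], TCP at [0.159, -0.656, 0.241] pointing down, gripper open.
Joint ranges: [-3.07, 3.07], [-1.43, 2.12], [-1.02, 1.25], [-3.03, 1.67], [-3.05, -0], [-3.03, 3.03]. Speed limits (rad/s): [2.39, 2.39, 3.01, 3.14, 3.14, 3.14].

### API

Orientations are given as [roll, pitch, yaw] about the fixed x, y, z axes, in that order (R = Rz(yaw) Ry(pitch) Rx(roll)).
In Python, from station import status, optics, order, arm gives the robot as it stands. The module is installed in compiled form; this text tells all that it offers.
- The arm moves only by the shell command python3 -m jog 'ROWS' [FORCE]. ROWS is JSON, a list of rows, each a list of 3 entries, a list of its own where there are three numbers: the gripper command: -1 is shut, 1 is fully open, values between are in proportion, then the shift along the tool's x, y, z in mm, then the turn about the tool's z in rad. A call has 1 to 20 rows; each row is the pose to reach, as a shift and turn from the pose commanded when the call began, along the tool's axes at that moment; what a row does not reach only later rows make up. A row lasts 1/8 s, in which the tool goes at most 62.5 mm and 10.7 degrees, less where a joint would pass 70% of its speed; a pose out of reach is approached as far as the arm can. A call with a gripper value outside its range is refused whole. The fingers move at their own pace and stop on an object; FORCE is the grip in N (left out, the last holds). Time passes only in rows, so rows that repeat a pose let the fingers close. It gives the time, the measured TCP pose, the force, the opening and the grip force at its end, in the units of the state.
- status.get_state(): the state, without advancing time (a new reading comes with each control period).
- optics.grab_frame(name): name is "scene" or "top"; returns a dict with "color" (420x560x3 uint8, red, green, blue), "mtx" (3x3 intrinsics, pixels), "cam_to_world" (4x4, takes a point from camera to world coordinates). Camera axes: x right, y down, z forward; pixel columns grow to the right and rows downward; lengths in m; the calibration is good to about 2 mm. A picture is of the moment at which its call begins. There is no depth.
- order.job_done(): hands the job in; it is judged then, once.
The state is a dict: "t": time; "q": joint angles; "qd": joint speeds; "joint_efforts": joint torques, N m; "eef_pos": TCP position; "ee_rot": TCP orientation; "force": force on the tool from outside, world axes, zero at the start; "moment": the same for the moment, N m; "width": finger opening in m; "gripper_force": force on a finger pad.
Only numpy, scipy, OpenCV 4.12 (cv2) and the standard library are available. Lean on these libraries where they do the work, as an engineer would, in place of code of your own. Each camera call takes 0.05 s, during which the arm holds its last target. There are 200 camera calls.

## Working session

There is one attempt and no reset: what is moved stays moved. The work goes in short steps, Python scripts to look and compute and a shell command to move; the robot and the scene stay as the last step left them, time stands still between calls to the robot, and variables do not carry over. Pictures are saved under pics/ and viewed, at most 10 in all, crops included, and the job is handed in when it is done.

```bash
mkdir -p pics
cat > h.py <<'E'
import numpy as np, cv2
from station import status, optics, order, arm
def grab(n):
    f=optics.grab_frame(n); return f
def save(f,name): cv2.imwrite('pics/'+name,cv2.cvtColor(f['color'],cv2.COLOR_RGB2BGR))
def proj(f,p):
    T=np.linalg.inv(f['cam_to_world']); c=T[:3,:3]@np.array(p,float)+T[:3,3]; u=f['mtx']@c; return u[:2]/u[2]
def ray(f,u,v):
    d=np.linalg.inv(f['mtx'])@[u,v,1]; T=f['cam_to_world']; return T[:3,3],T[:3,:3]@d
def onz(f,u,v,z):
    o,d=ray(f,u,v); return o+d*(z-o[2])/d[2]
E
python3 - <<'E'
from h import *
s=status.get_state(); print(s); print(arm.tip_reach)
for n in('scene','top'):
    f=grab(n); save(f,n+'0.png'); print(n,f['mtx'].round(1).tolist(),f['cam_to_world'].round(3).tolist())
E
```

```text
{'t': 0.0, 'q': array([-1.04490830e+00,  3.59360521e-01,  1.10685335e-02, -3.25696250e-04,
       -1.22408524e+00, -2.88084872e-01]), 'qd': array([ 0.00110624,  0.0003037 ,  0.00117355, -0.00104497, -0.00076218,
       -0.00121299]), 'joint_efforts': array([ 7.48235880e-05, -5.82715237e+01,  2.93063557e+01,  6.99765980e+00,
        6.99490993e-03, -1.30438784e-04]), 'eef_pos': array([ 0.15886176, -0.65557151,  0.23964833]), 'ee_rot': array([ 3.13998991e+00, -1.55639841e-04, -2.90390029e+00]), 'force': array([-0.83522442, -0.00138392,  0.47511306]), 'moment': array([-0.00925957, -0.03720465, -0.01711604]), 'gripper_force': 0.0, 'width': 0.08797415630927317}
0.014
scene [[435.0, 0.0, 285.4], [0.0, 435.0, 215.5], [0.0, 0.0, 1.0]] [[0.895, 0.326, -0.304, 0.957], [0.445, -0.683, 0.578, -0.694], [-0.019, -0.653, -0.757, 1.115], [0.0, 0.0, 0.0, 1.0]]
top [[380.2, 0.0, 291.5], [0.0, 380.2, 203.4], [0.0, 0.0, 1.0]] [[0.007, -0.999, 0.051, 0.511], [-1.0, -0.007, -0.012, 0.016], [0.012, -0.051, -0.999, 1.241], [0.0, 0.0, 0.0, 1.0]]
```

View pics/scene0.png

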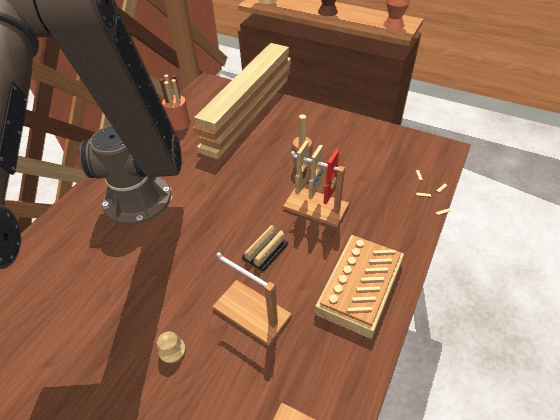

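View pics/top0.png

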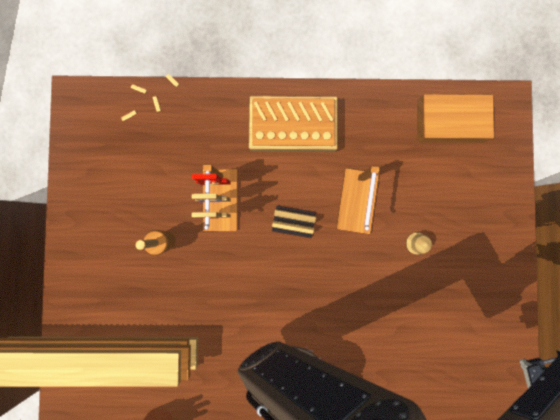

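The scene picture shows the loaded hook at about (320,180), spare hook at (260,300), and copy stand at (265,247). In the top picture, the loaded post is near (207,170) and the spare post near (375,170). The copy stand is at (295,221), the mallet at (150,243) and the finial at (419,243). I'll zoom in on the top view.

Run:
```python
from h import *
im=cv2.imread('pics/top0.png'); c=im[150:260,180:390]
a=cv2.resize(im[155:245,180:320],None,fx=5,fy=5,interpolation=cv2.INTER_NEAREST)
cv2.imwrite('pics/c1.png',a)
f=grab('top'); I=f['color'].astype(int); hsv=cv2.cvtColor(f['color'],cv2.COLOR_RGB2HSV)
def comp(m,lab,z,amin=15):
    n,l,s,c=cv2.connectedComponentsWithStats(m.astype(np.uint8))
    for i in range(1,n):
        x,y,w,h,A=s[i]
        if A>=amin and 130<x<450 and 140<y<260:
            pts=np.argwhere(l==i)[:,::-1].astype(np.float32); r=cv2.minAreaRect(pts)
            print(lab,s[i].tolist(),c[i].round(1),'rect',np.round(r[0],1),np.round(r[1],1),round(r[2],1),'xy',onz(f,*r[0],z)[:2].round(4))
H,S,V=hsv[...,0],hsv[...,1],hsv[...,2]
comp((S<60)&(V>140),'steel',0.211)
comp(((H<6)|(H>174))&(S>200)&(V>120),'red',0.252)
comp((H>15)&(H<32)&(S>60)&(S<150)&(V>150),'pale',0.252)
comp((V<45),'black',0.03)
```

```text
steel [365, 173, 11, 57, 233] [369.7 200.3] rect [369.6 200.9] [ 4.4 56.7] 7.6 xy [ 0.5719 -0.2085]
steel [205, 180, 5, 14, 56] [207.  186.2] rect [207.  186.5] [13.  4.] 90.0 xy [0.6077 0.2336]
steel [204, 199, 6, 13, 51] [206.7 204.6] rect [206.5 205. ] [12.  5.] 90.0 xy [0.5574 0.2341]
steel [204, 217, 5, 12, 47] [206.4 222.4] rect [206.4 222.5] [ 3.9 11.2] 5.7 xy [0.5102 0.2335]
red [192, 174, 28, 10, 183] [204.4 177.7] rect [205.5 178.5] [27.  9.] 0.0 xy [0.6247 0.2293]
red [221, 178, 7, 6, 30] [223.6 180.7] rect [224.  180.5] [6. 5.] 0.0 xy [0.6199 0.181 ]
pale [191, 193, 26, 8, 156] [204.  196.3] rect [203.5 196.5] [ 7. 25.] 90.0 xy [0.5777 0.2336]
pale [222, 196, 5, 5, 19] [223.9 198.2] rect [224. 198.] [4. 4.] 90.0 xy [0.5742 0.1803]
pale [274, 210, 42, 13, 240] [294.4 215.9] rect [294.6 216. ] [41.6  5.7] 10.0 xy [ 0.5287 -0.0037]
pale [191, 212, 26, 6, 137] [202.8 214.3] rect [203.5 214.5] [25.  5.] 0.0 xy [0.5309 0.2327]
pale [222, 213, 5, 4, 19] [223.9 214.5] rect [224.  214.5] [3. 4.] 90.0 xy [0.5312 0.1796]
pale [272, 222, 42, 12, 217] [292.4 227.5] rect [292.6 227.6] [41.8  5.2] 10.3 xy [0.4986 0.0013]
pale [406, 232, 26, 22, 408] [417.9 243.8] rect [418. 244.] [25.2 20.4] 24.0 xy [ 0.4579 -0.3254]
pale [136, 240, 9, 10, 77] [140.  244.4] rect [140.  244.5] [9. 8.] 90.0 xy [0.4523 0.3947]
```

View pics/c1.png

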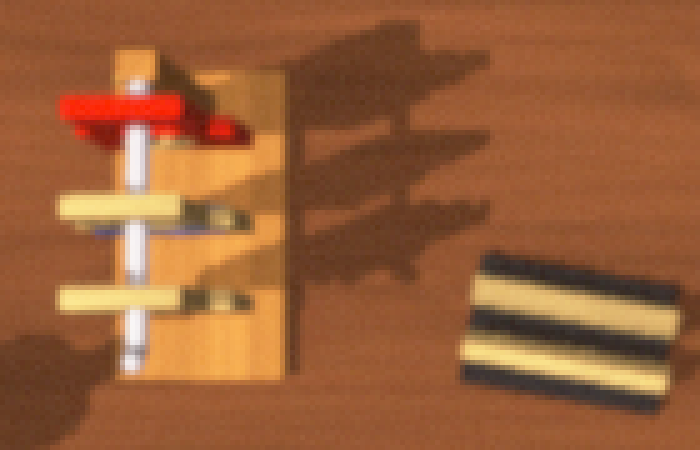

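The crop shows the three boards edge-on at crop rows 107, 207 and 299, with the peg at crop column 135. The copy stand's groove is near (570,335), tilted by about 10°. I'll work out the frames, check them in the scene view, and compute the first move.

```bash
cat >> h.py <<'E'
def R(y): return np.array([[np.cos(y),-np.sin(y)],[np.sin(y),np.cos(y)]])
def shift(p,yaw,pos=None,y0=None):
    s=status.get_state(); pos=s['eef_pos'] if pos is None else pos; y0=s['ee_rot'][2] if y0 is None else y0
    Rt=np.array([[np.cos(y0),np.sin(y0),0],[np.sin(y0),-np.cos(y0),0],[0,0,-1]])
    d=Rt.T@(np.array(p)-pos)*1000; dy=(yaw-y0+np.pi)%(2*np.pi)-np.pi
    return d.round(1).tolist(), round(-dy,3)
E
python3 - <<'E'
from h import *
f=grab('top'); hsv=cv2.cvtColor(f['color'],cv2.COLOR_RGB2HSV); m=((hsv[...,1]<60)&(hsv[...,2]>140)).astype(np.uint8)
m[:,:340]=0; m[:165]=0; m[240:]=0; m[:,400:]=0
p=np.argwhere(m)[:,::-1]; lo=p[p[:,1]>226].mean(0); 
q=p[p[:,1]<222]; W=np.array([onz(f,u,v,.211)[:2] for u,v in q]); vx,vy,x0,y0=cv2.fitLine(W.astype(np.float32),cv2.DIST_L2,0,.01,.01).ravel()
yaw=np.arctan2(vy*np.sign(vx),abs(vx)); print('spare yaw',yaw,'pt',x0,y0)
end=onz(f,*lo,.221)[:2]; print('tip end',end)
d=R(yaw)@[1,0]; t=(end-[x0,y0])@d; tip=np.array([x0,y0])+t*d; O=tip+d*.162; print('spare O',O)
a,b=onz(f,294.6,216,.052)[:2],onz(f,292.6,227.6,.052)[:2]; C=(a+b)/2
th=np.radians(10.1); u=onz(f,293.6,221.8,.052)[:2]; w=onz(f,293.6-40*np.cos(th),221.8-40*np.sin(th),.052)[:2]; e=w-u; cy=np.arctan2(-e[0],e[1])
print('stand',C,cy)
L=np.array([.657,.2336]);
s=grab('scene'); I=cv2.cvtColor(s['color'],cv2.COLOR_RGB2BGR)
x1,y1,k=190,130,5; I=cv2.resize(I[130:350,190:370],None,fx=k,fy=k); I=np.ascontiguousarray(I)
def dot(P,c):
    a=proj(s,P); cv2.circle(I,(int((a[0]+.5-x1)*k),int((a[1]+.5-y1)*k)),3,c,-1)
def fr(o,y,x,yy,z): return [*(o+R(y)@[x,yy]),z]
for o,y in((L,0),(O,yaw)):
    dot(fr(o,y,-.161,0,.221),(255,0,255)); dot(fr(o,y,-.009,0,.205),(0,255,0)); dot(fr(o,y,0,0,.212),(255,255,0))
for x in(-.03,-.078,-.126):
    for yy in(-.032,.032): dot(fr(L,0,x,yy,.252),(255,0,0))
for yy in(-.065,.065):
  for x in(-.0085,.0085): dot(fr(C,cy,x,yy,.040),(255,0,255))
cv2.imwrite('pics/c2.png',I[:, :][0:1100:1,:][:1100]) ; cv2.imwrite('pics/c2.png',cv2.resize(I,None,fx=.54,fy=.54,interpolation=cv2.INTER_AREA))
P1=[.45,-.35,.36]; print(shift(P1,-np.pi/2)); print(shift([L[0]-.126,.2336,.36],-np.pi/2))
E
```

```text
spare yaw -0.14485581 pt 0.5831235 -0.21006529
tip end [ 0.49830326 -0.19769683]
spare O [ 0.65860729 -0.22107668]
stand [ 0.51406268 -0.00475186] -0.16926998569063006
([-354.9, 228.7, -119.9], np.float64(-1.333))
([-571.1, 776.8, -119.9], np.float64(-1.333))
```

View pics/c2.png

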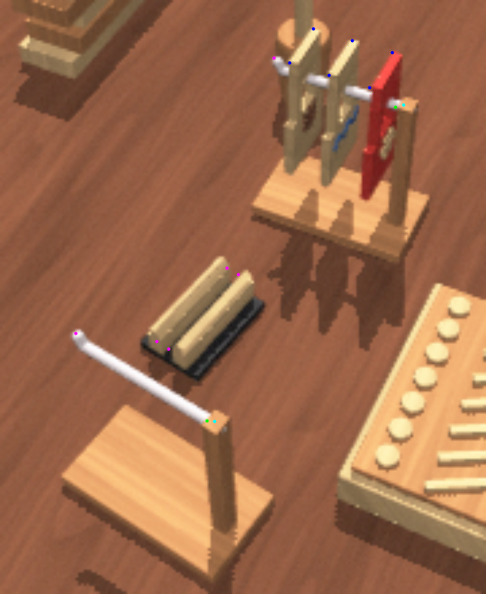

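The dots fall on the pegs' ends, post tops, board corners and groove ends, so the frames are good. The leaf board is in front and the wave board in the middle. Time to move.

```bash
python3 -m jog '[[-0.4,[0,0,-120],0],[-0.4,[-100,60,-120],-0.2],[-0.4,[-200,120,-120],-0.4],[-0.4,[-355,229,-120],-0.6],[-0.4,[-355,229,-120],-0.8],[-0.4,[-355,229,-120],-1.0],[-0.4,[-355,229,-120],-1.2],[-0.4,[-355,229,-120],-1.333],[-0.4,[-571,777,-120],-1.333],[-0.4,[-571,777,-120],-1.333],[-0.4,[-571,777,-120],-1.333],[-0.4,[-571,777,-120],-1.333],[-0.4,[-571,777,-120],-1.333],[-0.4,[-571,777,-120],-1.333],[-0.4,[-571,777,-120],-1.333],[-0.4,[-571,777,-120],-1.333],[-0.4,[-571,777,-120],-1.333],[-0.4,[-571,777,-120],-1.333],[-0.4,[-571,777,-120],-1.333],[-0.4,[-571,777,-120],-1.333]]' 25
python3 - <<'E'
from h import *
print(shift([.531,.2336,.232],-np.pi/2))
E
```

```text
t: 2.75
eef_pos: [0.5308, 0.2329, 0.3606]
ee_rot: [3.141, -0.0, -1.571]
force: [-1.0, 0.2, -0.3]
width: 0.0262
gripper_force: 0.0
([-0.7, -0.2, 128.6], np.float64(-0.0))
```

```bash
python3 -m jog '[[-0.4,[0,0,50],0],[-0.4,[0,0,90],0],[-0.4,[0,0,115],0],[-0.4,[0,0,128],0],[-0.4,[0,0,128],0],[-0.4,[0,0,128],0],[-1,[0,0,128],0],[-1,[0,0,128],0],[-1,[0,0,128],0],[-1,[0,0,128],0],[-1,[0,0,128],0],[-1,[0,0,128],0]]' 25
python3 - <<'E'
from h import *
s=grab('scene'); I=cv2.cvtColor(s['color'],cv2.COLOR_RGB2BGR)
cv2.imwrite('pics/c3.png',cv2.resize(I[100:240,240:400],None,fx=4,fy=4))
E
```

```text
t: 4.25
eef_pos: [0.5313, 0.2339, 0.2333]
ee_rot: [-3.14, 0.001, -1.571]
force: [-0.9, -0.0, 5.3]
width: 0.0118
gripper_force: 25.0
```

View pics/c3.png

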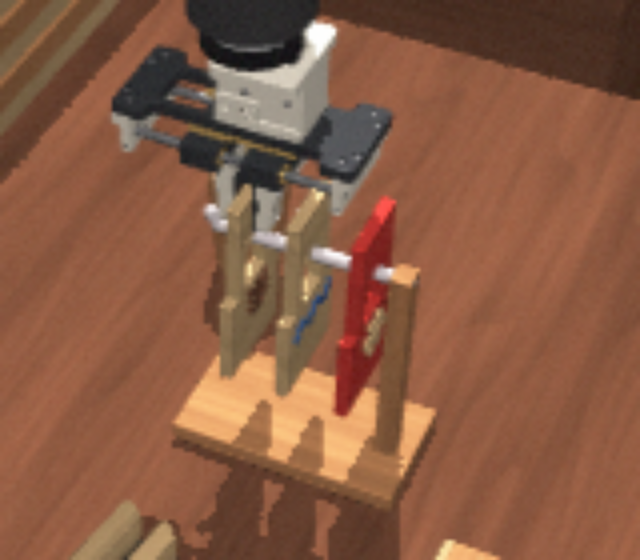

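The leaf board is gripped squarely at its bar, opening 11.8 mm. Next I lift, back out and carry it over.

```bash
python3 -m jog '[[-1,[0,0,-8],0],[-1,[0,0,-17],0],[-1,[0,0,-23],0],[-1,[0,0,-23],0],[-1,[0,15,-23],0],[-1,[0,35,-23],0],[-1,[0,55,-23],0],[-1,[0,71,-23],0],[-1,[15,71,-23],0],[-1,[50,71,-23],0.03],[-1,[95,71,-23],0.06],[-1,[140,71,-23],0.09],[-1,[185,71,-23],0.12],[-1,[230,71,-23],0.145],[-1,[275,71,-23],0.145],[-1,[320,71,-23],0.145],[-1,[360,71,-23],0.145],[-1,[395,71,-23],0.145],[-1,[415,71,-23],0.145],[-1,[426,71,-23],0.145]]' 25
python3 - <<'E'
from h import *
y=-np.pi/2-.145
print(shift([.4607,-.1922,.2555],y),shift([.619,-.2153,.2555],y),shift([.619,-.2153,.233],y))
f=grab('top'); s=grab('scene')
a=cv2.resize(f['color'][150:260,330:430],None,fx=4,fy=4)
b=cv2.resize(s['color'][200:310,190:290],None,fx=4,fy=4)
save({'color':np.hstack([a,b])},'c4.png')
E
```

```text
t: 6.8
eef_pos: [0.4594, -0.1937, 0.2555]
ee_rot: [3.141, -0.0, -1.717]
force: [-0.2, -0.6, -0.7]
width: 0.0117
gripper_force: 25.0
([-1.6, -1.1, 0.0], np.float64(-0.001)) ([-1.9, -161.0, 0.0], np.float64(-0.001)) ([-1.9, -161.0, 22.5], np.float64(-0.001))
```

View pics/c4.png

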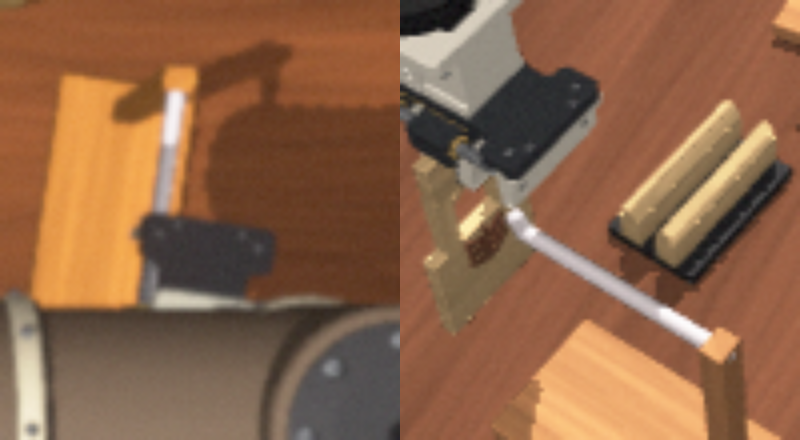

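The leaf board hangs upright in the jaws with its hole lined up behind the spare tip. Slide it on and lower.

```bash
python3 -m jog '[[-1,[-2,-10,0],0],[-1,[-2,-30,0],0],[-1,[-2,-55,0],0],[-1,[-2,-80,0],0],[-1,[-2,-105,0],0],[-1,[-2,-130,0],0],[-1,[-2,-150,0],0],[-1,[-2,-161,0],0],[-1,[-2,-161,0],0],[-1,[-2,-161,7],0],[-1,[-2,-161,14],0],[-1,[-2,-161,19],0],[-1,[-2,-161,22],0],[-1,[-2,-161,22],0]]' 25
```

```text
t: 8.65
eef_pos: [0.6193, -0.2142, 0.2344]
ee_rot: [-3.141, -0.001, -1.716]
force: [-1.8, -1.6, 3.2]
width: 0.012
gripper_force: 25.0
```

```bash
python3 -m jog '[[-0.6,[0,0,0],0],[-0.4,[0,0,0],0],[-0.4,[0,0,0],0],[-0.4,[0,0,0],0],[-0.4,[0,0,-20],0],[-0.4,[0,0,-60],0],[-0.4,[0,0,-120],0],[-0.4,[0,0,-120],0],[-0.4,[0,0,-120],0]]'
python3 - <<'E'
from h import *
s=grab('scene'); save({'color':cv2.resize(s['color'][120:330,180:380],None,fx=2.8,fy=2.8)},'c5.png')
p=[.579,.2336]; print(shift([*p,.357],-np.pi/2), shift([.45,-.15,.357],-np.pi/2))
E
```

```text
t: 9.78
eef_pos: [0.6194, -0.2134, 0.3534]
ee_rot: [-3.141, 0.001, -1.716]
force: [0.1, -0.4, -0.3]
width: 0.0261
gripper_force: 0.0
([-436.5, 104.3, -4.5], np.float64(-0.145)) ([-38.3, 176.5, -4.5], np.float64(-0.145))
```

View pics/c5.png

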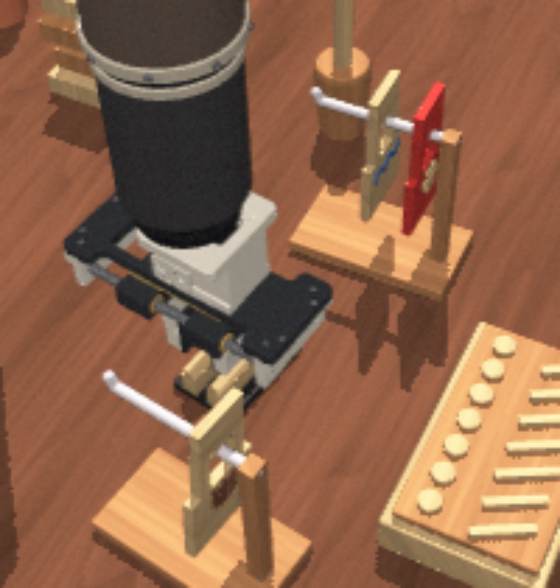

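The leaf board hangs on the spare peg near its post, and the wave board is next at about (380,145) in the crop.

```bash
python3 -m jog '[[-0.4,[-50,12,-5],0],[-0.4,[-112,25,-5],-0.05],[-0.4,[-174,40,-5],-0.1],[-0.4,[-236,55,-5],-0.145],[-0.4,[-298,70,-5],-0.145],[-0.4,[-360,86,-5],-0.145],[-0.4,[-420,100,-5],-0.145],[-0.4,[-436,104,-5],-0.145],[-0.4,[-436,104,-5],-0.145],[-0.4,[-436,104,-5],-0.145]]'
python3 - <<'E'
from h import *
print(shift([.579,.2336,.2325],-np.pi/2))
E
```

```text
t: 11.08
eef_pos: [0.5795, 0.232, 0.3579]
ee_rot: [3.141, -0.001, -1.571]
force: [-0.7, -0.1, -0.9]
width: 0.0262
gripper_force: 0.0
([-1.6, 0.5, 125.4], np.float64(-0.0))
```

```bash
python3 -m jog '[[-0.4,[-1,0,50],0],[-0.4,[-1,0,90],0],[-0.4,[-1,0,115],0],[-0.4,[-1,0,125],0],[-0.4,[-1,0,125],0],[-1,[-1,0,125],0],[-1,[-1,0,125],0],[-1,[-1,0,125],0],[-1,[-1,0,125],0],[-1,[-1,0,125],0]]' 25
```

```text
t: 12.32
eef_pos: [0.58, 0.234, 0.2347]
ee_rot: [-3.14, 0.001, -1.57]
force: [-0.7, -0.7, 5.6]
width: 0.0117
gripper_force: 25.0
```

```bash
python3 -m jog '[[-1,[0,0,-8],0],[-1,[0,0,-17],0],[-1,[0,0,-23],0],[-1,[0,0,-23],0],[-1,[0,15,-23],0],[-1,[0,40,-23],0],[-1,[0,65,-23],0],[-1,[0,90,-23],0],[-1,[0,110,-23],0],[-1,[0,120,-23],0],[-1,[20,120,-23],0.03],[-1,[65,120,-23],0.06],[-1,[115,120,-23],0.09],[-1,[165,120,-23],0.12],[-1,[215,120,-23],0.145],[-1,[265,120,-23],0.145],[-1,[315,120,-23],0.145],[-1,[365,120,-23],0.145],[-1,[405,120,-23],0.145],[-1,[424,120,-23],0.145]]' 25
python3 - <<'E'
from h import *
y=-np.pi/2-.145
O=np.array([.6586,-.2211]); p=O+R(-.145)@[-.1,0]; print(p,shift([*p,.2555],y),shift([*p,.233],y))
E
```

```text
t: 14.82
eef_pos: [0.4589, -0.1929, 0.2563]
ee_rot: [3.141, -0.0, -1.719]
force: [0.3, -0.2, -0.7]
width: 0.0119
gripper_force: 25.0
[ 0.55964941 -0.20665076] ([-1.3, -101.6, 0.8], np.float64(-0.003)) ([-1.3, -101.6, 23.3], np.float64(-0.003))
```

```bash
python3 -m jog '[[-1,[-1,-10,0],0],[-1,[-1,-30,0],0],[-1,[-1,-55,0],0],[-1,[-1,-80,0],0],[-1,[-1,-95,0],0],[-1,[-1,-101,0],0],[-1,[-1,-101,0],0],[-1,[-1,-101,7],0],[-1,[-1,-101,14],0],[-1,[-1,-101,19],0],[-1,[-1,-101,22],0],[-1,[-1,-101,22],0],[-0.6,[-1,-101,22],0],[-0.4,[-1,-101,22],0],[-0.4,[-1,-101,22],0],[-0.4,[-1,-101,2],0],[-0.4,[-1,-101,-40],0],[-0.4,[-1,-101,-100],0],[-0.4,[-1,-101,-100],0],[-0.4,[-1,-101,-100],0]]' 25
python3 - <<'E'
from h import *
s=grab('scene'); save({'color':cv2.resize(s['color'][120:330,180:380],None,fx=2.8,fy=2.8)},'c6.png')
f=grab('top')
hsv=cv2.cvtColor(f['color'],cv2.COLOR_RGB2HSV);H,S,V=hsv[...,0],hsv[...,1],hsv[...,2]
m=(((H<6)|(H>174))&(S>200)&(V>190)); m[:150]=0;m[260:]=0; p=np.argwhere(m); r=p[:,0]; print('red rows',np.bincount(r)[170:190],p[:,1].min(),p[:,1].max())
for v in(174,176.5,179): print(v,onz(f,205.5,v,.252)[:2])
print(shift([.628,.2336,.357],-np.pi/2))
E
```

```text
t: 17.32
eef_pos: [0.5596, -0.2036, 0.3562]
ee_rot: [-3.142, 0.001, -1.716]
force: [-1.0, 0.3, -0.9]
width: 0.026
gripper_force: 0.0
red rows [ 0  0  0  0 17 24 24 24 24  1  9 11] 192 225
174 [0.63654405 0.22948427]
176.5 [0.62998921 0.2293648 ]
179 [0.62343876 0.22924541]
([-442.5, -4.9, -1.9], np.float64(-0.145))
```

View pics/c6.png

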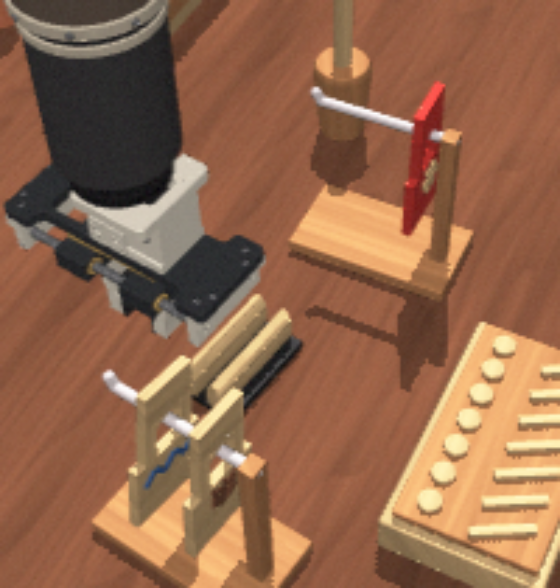

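Both pale boards hang upright on the spare peg, and the red board alone remains on the loaded one.

```bash
python3 -m jog '[[-0.4,[-50,0,-5],-0.05],[-0.4,[-112,-1,-5],-0.1],[-0.4,[-174,-2,-5],-0.145],[-0.4,[-236,-3,-5],-0.145],[-0.4,[-298,-4,-5],-0.145],[-0.4,[-360,-5,-5],-0.145],[-0.4,[-420,-5,-5],-0.145],[-0.4,[-442,-5,-5],-0.145],[-0.4,[-442,-5,-5],-0.145],[-0.4,[-442,-5,-5],-0.145],[-0.4,[-442,-5,-5],-0.145]]'
python3 - <<'E'
from h import *
print(shift([.629,.2336,.2335],-np.pi/2))
E
```

```text
t: 18.8
eef_pos: [0.6285, 0.2315, 0.3619]
ee_rot: [-3.141, 0.0, -1.572]
force: [-0.5, -0.7, 0.9]
width: 0.0262
gripper_force: 0.0
([-2.1, -0.5, 128.4], np.float64(-0.001))
```

```bash
python3 -m jog '[[-0.4,[-2,0,50],0],[-0.4,[-2,0,90],0],[-0.4,[-2,0,115],0],[-0.4,[-2,0,128],0],[-0.4,[-2,0,128],0],[-1,[-2,0,128],0],[-1,[-2,0,128],0],[-1,[-2,0,128],0],[-1,[-2,0,128],0],[-1,[-2,0,128],0]]' 25
python3 - <<'E'
from h import *
y=-np.pi/2-.169; p=[.5141,-.0048]
print(shift([.44,.2336,.2555],-np.pi/2),shift([*p,.2555],y))
E
```

```text
t: 20.05
eef_pos: [0.6292, 0.2351, 0.2352]
ee_rot: [-3.139, 0.001, -1.57]
force: [0.6, 0.3, 6.0]
width: 0.0121
gripper_force: 25.0
([1.5, 189.2, -20.3], np.float64(0.0)) ([239.9, 115.2, -20.3], np.float64(0.169))
```

```bash
python3 -m jog '[[-1,[0,0,-8],0],[-1,[0,0,-17],0],[-1,[0,0,-23],0],[-1,[0,0,-23],0],[-1,[0,15,-23],0],[-1,[0,40,-23],0],[-1,[0,70,-23],0],[-1,[0,100,-23],0],[-1,[0,130,-23],0],[-1,[0,160,-23],0],[-1,[0,175,-23],0],[-1,[0,180,-23],0],[-1,[25,180,-23],0],[-1,[65,180,-23],0.05],[-1,[110,180,-23],0.1],[-1,[150,180,-23],0.15],[-1,[185,160,-23],0.169],[-1,[215,135,-23],0.169],[-1,[235,118,-23],0.169],[-1,[240,115,-23],0.169]]' 25
python3 - <<'E'
from h import *
y=-np.pi/2-.169; p=[.5141,-.0048]
print(shift([*p,.2555],y))
f=grab('top'); s=grab('scene')
b=cv2.resize(s['color'][170:280,220:320],None,fx=5,fy=5)
save({'color':b},'c7.png')
E
```

```text
t: 22.55
eef_pos: [0.5141, -0.0072, 0.2559]
ee_rot: [3.14, -0.001, -1.743]
force: [-0.2, -0.6, -2.7]
width: 0.012
gripper_force: 25.0
([-2.4, 0.5, 0.4], np.float64(-0.003))
```

View pics/c7.png

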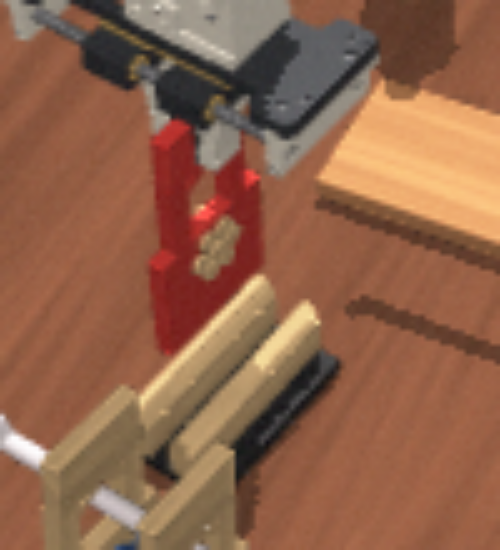

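The red board is upright above the stand, parallel to the groove. Lowering it partway.

```bash
python3 -m jog '[[-1,[-2,0,10],0],[-1,[-2,0,25],0],[-1,[-2,0,40],0],[-1,[-2,0,50],0],[-1,[-2,0,58],0],[-1,[-2,0,66],0],[-1,[-2,0,74],0],[-1,[-2,0,74],0]]' 25
```

```text
t: 23.65
eef_pos: [0.5135, -0.0033, 0.1819]
ee_rot: [3.141, -0.001, -1.74]
force: [-0.1, 0.1, -1.1]
width: 0.0118
gripper_force: 25.0
```

```bash
python3 -m jog '[[-1,[0,0,6],0],[-1,[0,0,12],0],[-1,[0,0,16],0],[-1,[0,0,18],0],[-1,[0,0,19],0],[-1,[0,0,19],0]]' 25
```

```text
t: 24.4
eef_pos: [0.5139, -0.0032, 0.1637]
ee_rot: [-3.141, -0.0, -1.74]
force: [0.2, -2.0, 0.4]
width: 0.0119
gripper_force: 25.0
```

Foot within about 1 mm of the floor: release and withdraw.

```bash
python3 -m jog '[[-1,[0,0,20],0],[-1,[0,0,20],0],[-0.7,[0,0,20],0],[-0.5,[0,0,20],0],[-0.4,[0,0,20],0],[-0.4,[0,0,20],0],[-0.4,[0,0,0],0],[-0.4,[0,0,-40],0],[-0.4,[0,0,-100],0],[-0.4,[0,0,-160],0],[-0.4,[0,0,-200],0],[-0.4,[0,0,-200],0],[-0.4,[0,0,-200],0]]'
python3 - <<'E'
from h import *
s=grab('scene'); save({'color':cv2.resize(s['color'][130:330,180:380],None,fx=2.9,fy=2.9)},'c8.png')
C=np.array([.5141,-.0048])
for yy in(-.032,.032): print(proj(s,[*(C+R(-.169)@[0,yy]),.18]))
m=(s['color'][...,0]>110)&(s['color'][...,1]<50)&(s['color'][...,2]<60); m[:150]=0; m[330:]=0; p=np.argwhere(m[:,:330]); print('red px top',p[p[:,0]<p[:,0].min()+2].mean(0)[::-1],'left',p[p[:,1]<p[:,1].min()+2].mean(0)[::-1],p.min(0)[::-1],p.max(0)[::-1])
E
```

```text
t: 26.02
eef_pos: [0.5134, -0.0031, 0.3627]
ee_rot: [3.14, 0.0, -1.74]
force: [-0.5, -0.4, -0.5]
width: 0.0264
gripper_force: 0.0
[253.21572214 220.75743765]
[267.11205245 206.92141795]
red px top [268.33333333 209.33333333] left [253.91304348 237.86956522] [253 209] [273 255]
```

View pics/c8.png

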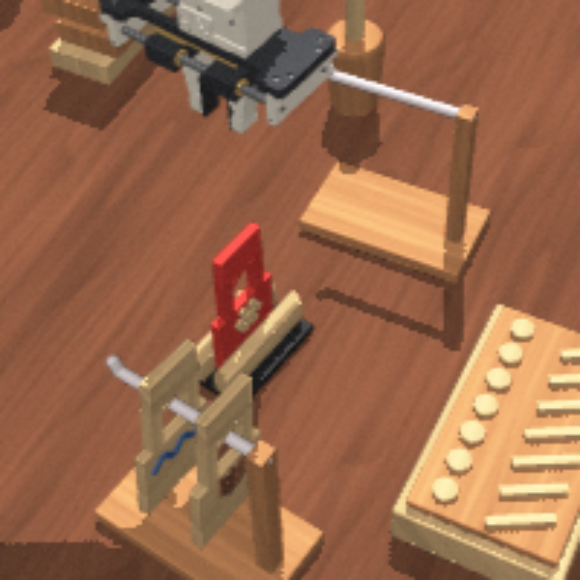

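The red board stands upright in the groove, released, with its top where the geometry predicts. Both pale boards still hang.

```bash
python3 -c "
from h import *
print(order.job_done())"
```

```text
the job is handed in; nothing more can be done
None
```

Both pale boards hang by their holes on the spare hook, the red rosette board stands foot down in the middle of the copy stand's groove, and the job was handed in at about 26 s; no verdict came back.

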